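# Dock the cinema lamp on its charger

## Task

Stand the cordless lamp in the charging cup that fits its tapered foot and press it down past the stiff contact plunger until it is fully home, finishing with a steady push of about 20 N for half a second and never straining the cup with more than 30 N. Then check that it is not wedged: rock it sideways in the cup until it clearly leans against the side, let it fall back upright by itself, and leave it standing there. Leave everything else on the table where it is.

Things in the scene. Friction and masses are not known exactly. Their poses are not given: they have to be found in the camera images.
- lamp: Cordless lamp, about 0.4 kg (0.28 to 0.52), 150 mm tall, standing upright and round about its own z axis. Origin: centre of the foot's underside. Brass tapered foot: 36 mm diameter at the bottom, 60 mm at 40 mm up; brass neck 20 mm diameter from 40 to 90 mm up; white cylindrical light head 34 mm diameter from 90 to 150 mm up (the place to grip, from above).
- lamp_top (a point): Centre of the lamp's flat top, 150 mm above the foot's underside.
- dock: The charging dock that fits the lamp, fixed to the table: black 90 x 90 x 14 mm plinth with an upright aluminium tapered cup on it. Origin: centre of the plinth's underside, z up. Inside the cup: 41 mm diameter at the bottom (14 mm above the origin), widening to 66 mm at the rim (56 mm above the origin); wall 4 mm. The cup must never bear more than 30 N from the lamp.
- dock_rim (a point): Centre of the matching cup's mouth, 56 mm above the dock's origin. The cup's floor is a rigid pad locked somewhere from 14 to 20 mm above the dock's origin; how high is not measured. The cup is 2.5 to 4.5 mm wider than the foot all round, so the seated lamp can lean about 0.1 to 0.2 rad before its side stops it. A push of 1 to 2 N at the head starts it leaning; let go, it falls back.
- plunger (a joint): Contact plunger in the middle of the cup's floor pad, 16 mm diameter: 0 = standing 6 mm proud of the pad, 0.006 m = pushed flush. It moves with stiff friction: it slides down only under about 9 N and stays where it is left, so the lamp's weight alone does not push it in. It starts 0 to 1.5 mm in. Once flush, the foot meets the rigid pad and the force climbs steeply.
- small_dock: A look-alike dock of the same materials for a smaller lamp, fixed to the table: plinth 70 x 70 x 14 mm, cup 21 mm inside diameter at the bottom and 46 mm at the rim (56 mm up). Too small for this lamp. Origin: centre of the plinth's underside.
- brass_pot: Loose brass pot, 72 mm diameter, 65 mm tall; bystander. Origin: centre of its underside.
- tumbler: Loose glass tumbler, 70 mm diameter, 85 mm tall; bystander. Origin: centre of its underside.
- remote: Loose black remote control, 160 x 45 x 18 mm, long along its x; bystander. Origin: centre of its underside.
- seat_block: Loose white block, 75 x 75 x 22 mm; bystander. Origin: centre of its underside.
- coasters: Loose stack of cork coasters, 96 mm diameter, 24 mm tall; bystander. Origin: centre of its underside.
- popcorn_bowl: Loose white bowl, 170 mm diameter, 75 mm tall; bystander. Origin: centre of its underside.
Mind the look-alikes: they are no part of the job. What is shaped like the lamp but grey is not meant.

How it is judged:
On the way, in this order (a step that is already met when the one before it is completed fails the run):
1. the lamp stands upright and home in the matching cup, plunger flush, under a steady press of at least 12 N (value of joint plunger above 0.0048 m and z of lamp in the frame of dock below 0.0217 m and horizontal distance between lamp and dock below 0.006 m and angle between lamp's own z axis and vertical below 0.04 rad and contact force between lamp and dock above 12 N), for 0.3 s.
2. the lamp is rocked in the cup: leaning at least 0.06 rad with its foot still down in the cup (angle between lamp's own z axis and vertical above 0.06 rad and z of lamp in the frame of dock below 0.027 m and horizontal distance between lamp and dock below 0.01 m), for 0.05 s.
At the end, for the whole second after the job is handed in: The lamp stands released and at rest in the matching cup: foot down on the cup's floor pad (at most 21.7 mm above the dock's underside), within 6 mm of the cup's axis, upright within 0.03 rad, plunger at least 4.8 mm in (value of joint plunger above 0.0048 m and z of lamp in the frame of dock below 0.0217 m and horizontal distance between lamp and dock below 0.006 m and angle between lamp's own z axis and vertical below 0.03 rad and linear speed of lamp below 0.02 m/s); the robot touches nothing.
It fails at once if the lamp strains the cup: more than 30 N between them (contact force between lamp and dock above 30 N).
It fails at once if the lamp is tipped over (leaning more than 0.5 rad) (angle between lamp's own z axis and vertical above 0.5 rad).
It fails at once if a bystander is shifted by more than 20 mm (distance of any of brass_pot, tumbler, remote, seat_block, coasters, popcorn_bowl from where it was at the start of the episode above 0.02 m).
It also fails if it takes over 58 s, if anything falls off the work surface, if the arm or the gripper's body presses on something with over 40 N, if the wrist force passes 120 N, or if a joint passes its speed limit or range.

## Robot

A 7-joint arm with a two-finger parallel gripper is mounted at the origin on the work surface. World frame = base frame: x ahead of the robot, y to its left, z up, the work surface at z = 0. Lengths are in m, angles in rad, forces in N, time in s.
With the tool pointing down it reaches from about 0.4 to 0.75 m from the base axis. Payload 19.5 kg.
Tool frame: the origin (TCP) lies at the very end of the fingers, on their centre line; the grasp point (between the pads) lies robot.pinch_z behind it (robot.pinch_z is the distance from the TCP to the grasp point, in m); z points along the fingers, y is the line along which they close (so a half turn about z gives the same grasp; the last joint's range is limited). The gripper opens to 85 mm and grips with 20 to 120 N. Pads are 22 mm wide; open, the fingers measure 114 mm over their backs; the gripper's body (76 mm by 85 mm) begins 54 mm behind the grasp point. The pads swing forward as they close: fully open they stand 13 mm farther back than shut.
Start: joints at [-1.232, 0.707, -0.028, 1.485, 0.022, 0.951, -0.075], TCP at [0.214, 0.534, 0.231] pointing down, gripper open.
Joint ranges: [-2.71, 2.71], [-0.32, 2.16], [-1.57, 1.52], [0, 2.45], [-1.46, 4.6], [0, 2.02], [-2.83, 2.83]. Speed limits (rad/s): [1.89, 1.89, 2.57, 2.57, 3.01, 3.01, 3.01].

## Interface

Orientations are given as a rotation vector (axis times angle).
In Python, from rig import robot gives the robot as it stands.
- The arm moves only by the tool servo_tool, never from a script. Its argument "commands" is a list of rows, each a list of 6 numbers: the shift along the tool's x, y, z in units of 40 mm (1.0 is 40 mm), then the turn, a rotation vector about the tool's x, y, z in rad. A call has 1 to 5 rows; each row shifts and turns the commanded pose from where the row before left it, along the tool's axes as they then stand; what a row does not reach is not made up. A row lasts 1/10 s, in which the tool goes at most 50 mm and 8.59 degrees, less where a joint would pass 70% of its speed; a pose out of reach is approached as far as the arm can. A call is refused whole if a number of a shift passes 1 or a number of a turn 0.15, either way. A call with a gripper value outside its range is refused whole. "claw" is the gripper command: -1 is shut, 1 is fully open, values between are in proportion, set as the call begins (left out, the last holds). The fingers move at their own pace and stop on an object; "newtons" is the grip in N (left out, the last holds). Time passes only in rows, so rows that do not move let the fingers close. It gives the time, the measured TCP pose, the force, the opening and the grip force at its end, in the units of the state.
- robot.observe(): the state, without advancing time (a new reading comes with each control period).
- robot.camera(name): name is "side" or "top" or "wrist"; returns a dict with "frame" (400x640x3 uint8, red, green, blue), "range_z" (400x640 float32, m along the optical axis (not along the pixel's ray), 0 where there is no reading), "fx", "fy", "cx", "cy" (pixels), "distortion" ([k1, k2, p1, p2, k3] as OpenCV has them; the pictures are not rectified), "rvec" (rotation vector, rad) and "tvec" (3), from world to camera coordinates, as OpenCV has them; the wrist camera has in their place "tool_from_camera" (4x4, takes a point from camera to tool coordinates, whose origin is the TCP and whose axes are the flange's). Camera axes: x right, y down, z forward; pixel columns grow to the right and rows downward; lengths in m; the calibration is good to about 2 mm. A picture is of the moment at which its call begins: read the wrist's pose just before it.
- robot.hand_in(): hands the job in; it is judged then, once.
The state is a dict: "time_s": time; "joint_positions": joint angles; "joint_velocities": joint speeds; "tau": joint torques, N m; "position": TCP position; "tool_rot": TCP orientation; "ft_force": force on the tool from outside, world axes, zero at the start; "moment": the same for the moment, N m; "width": finger opening in m; "gripper_force": force on a finger pad.
Only numpy, scipy, OpenCV 4.12 (cv2) and the standard library are available. Lean on these libraries where they do the work, as an engineer would, in place of code of your own. Each camera call takes 0.05 s, during which the arm holds its last target. There are 200 camera calls.

## Working session

There is one attempt and no reset: what is moved stays moved. The work goes in short steps, Python scripts to look and compute and a tool call to move; the robot and the scene stay as the last step left them, time stands still between calls to the robot, and variables do not carry over. Pictures are saved under pics/ and viewed, at most 10 in all, crops included, and the job is handed in when it is done.

Besides the shell and the picture viewer there is one more tool, called after "Request:" as a command line: name --pt "numbers of a row" for each row, then --argument value for the rest. servo_tool: Moves the arm, as the interface text tells. Its arguments: {"type":"object","properties":{"commands":{"type":"array","items":{"type":"array","items":{"type":"number"}}},"claw":{"type":"number"},"newtons":{"type":"number"}},"required":["commands"]}

```bash
mkdir -p pics; cat > h.py <<'E'
import numpy as np, cv2
from rig import robot
from scipy.spatial.transform import Rotation as R
def cloud(c, T=None):
    K=np.array([[c['fx'],0,c['cx']],[0,c['fy'],c['cy']],[0,0,1]]);h,w=c['range_z'].shape
    u,v=np.meshgrid(np.arange(w),np.arange(h))
    n=cv2.undistortPoints(np.stack([u,v],-1).reshape(-1,1,2).astype(float),K,np.array(c['distortion'])).reshape(h,w,2)
    z=c['range_z'];P=np.dstack([n*z[...,None],z])
    if T is None:
        r=R.from_rotvec(np.ravel(c['rvec'])).as_matrix();P=(P-np.ravel(c['tvec']))@r
    else: P=P@T[:3,:3].T+T[:3,3]
    P[z==0]=np.nan
    return P
def wristT(s,c):
    T=np.eye(4);T[:3,:3]=R.from_rotvec(s['tool_rot']).as_matrix();T[:3,3]=s['position'];return T@np.array(c['tool_from_camera'])
def save(n,f): cv2.imwrite(f'pics/{n}.png',f[...,::-1])
E
python3 - <<'E'
from h import *
s=robot.observe();print(s, robot.pinch_z)
for n in('top','side'):
    c=robot.camera(n);save(n,c['frame']);np.save(n,cloud(c));print(n,np.ravel(c['tvec']),c['rvec'])
E
```

```text
{'time_s': 0.0, 'joint_positions': array([-1.23171941,  0.70704299, -0.02763092,  1.48498961,  0.02198259,
        0.95086889, -0.07551233]), 'joint_velocities': array([-2.20718448e-05,  1.00951942e-03, -9.37866674e-05, -3.72904222e-04,
        1.03173849e-03,  3.01918324e-03, -1.88770399e-03]), 'tau': array([ 2.04789294e-04, -8.83220387e+01,  1.23459533e+00, -2.36159599e+01,
        1.67490577e-02,  6.73907634e-03,  1.78033349e-05]), 'position': array([0.21359173, 0.53359069, 0.23086399]), 'tool_rot': array([-5.94499700e-01, -3.08464255e+00,  1.55588006e-03]), 'ft_force': array([-0.5137034 , -0.03541939,  0.47554396]), 'moment': array([ 0.0273505 , -0.06914783, -0.00495781]), 'gripper_force': 0.0, 'width': 0.08534025775895768} 0.0187
top [0.03649975 0.51957921 1.18461462] [ 2.17695743 -2.14792506  0.12061647]
side [0.42510628 0.29191949 1.58503218] [ 0.90898789 -2.5726103   1.00212268]
```

View pics/top.png

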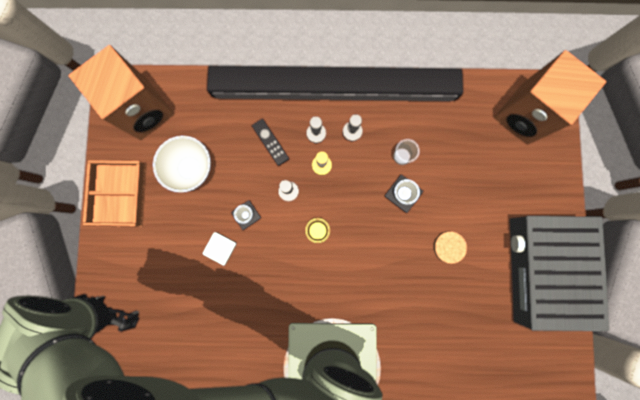

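View pics/side.png

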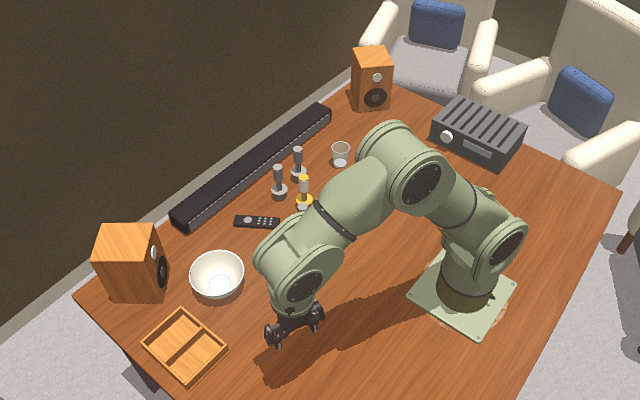

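In the top view, four things are lamp-shaped: (317,130), (353,127) and (288,190) have grey feet, and (321,162) has a brass foot, so that one is the lamp. The brass pot is at (317,231). The docks are at (404,192), larger, and (245,214), smaller. I'll check the choice in a crop and measure.

```bash
python3 - <<'E'
from h import *
f=cv2.imread('pics/top.png')[100:270,200:460]
cv2.imwrite('pics/crop.png',cv2.resize(f,None,fx=3,fy=3,interpolation=cv2.INTER_CUBIC))
P=np.load('top.npy')
def blob(u,v,r,zlo,zhi,n):
    q=P[v-r:v+r,u-r:u+r].reshape(-1,3);q=q[(q[:,2]>zlo)&(q[:,2]<zhi)]
    print(n,len(q),q.min(0).round(3),q.max(0).round(3),((q.min(0)+q.max(0))/2).round(4),np.median(q,0).round(3))
blob(321,162,16,.13,.17,'lamp head');blob(321,162,16,.02,.06,'lamp foot')
for n,u,v in(('g1',317,130),('g2',353,127),('g3',288,190)): blob(u,v,14,.12,.2,n)
blob(404,192,22,.045,.07,'dockrim');blob(404,192,24,.008,.02,'dock plinth')
blob(245,214,18,.045,.07,'srim');blob(245,214,20,.008,.02,'splinth')
blob(405,152,18,.03,.12,'tumbler');blob(317,231,18,.03,.12,'pot')
E
```

```text
lamp head 117 [0.598 0.024 0.137] [0.63  0.055 0.153] [0.6142 0.0394 0.1452] [0.613 0.041 0.149]
lamp foot 165 [0.588 0.013 0.034] [0.636 0.068 0.047] [0.6118 0.0404 0.0406] [0.606 0.04  0.04 ]
g1 136 [0.699 0.042 0.12 ] [0.732 0.074 0.155] [0.7156 0.058  0.1376] [0.713 0.058 0.149]
g2 131 [ 0.707 -0.072  0.121] [ 0.738 -0.038  0.155] [ 0.7226 -0.0552  0.1382] [ 0.72  -0.054  0.149]
g3 124 [0.516 0.124 0.123] [0.548 0.154 0.155] [0.5323 0.139  0.1389] [0.531 0.14  0.149]
dockrim 157 [ 0.497 -0.255  0.045] [ 0.568 -0.184  0.06 ] [ 0.5326 -0.2195  0.0525] [ 0.537 -0.228  0.054]
dock plinth 501 [ 0.473 -0.281  0.008] [ 0.593 -0.158  0.02 ] [ 0.5334 -0.2195  0.0139] [ 0.527 -0.211  0.014]
srim 114 [0.433 0.248 0.045] [0.485 0.3   0.06 ] [0.4591 0.2742 0.0527] [0.461 0.28  0.054]
splinth 294 [0.414 0.228 0.008] [0.505 0.319 0.02 ] [0.4592 0.2735 0.0142] [0.456 0.266 0.014]
tumbler 308 [ 0.62 -0.25  0.03] [ 0.687 -0.182  0.09 ] [ 0.6535 -0.2156  0.0602] [ 0.66  -0.224  0.069]
pot 190 [0.38  0.014 0.03 ] [0.448 0.083 0.071] [0.4142 0.0483 0.0503] [0.416 0.051 0.06 ]
```

View pics/crop.png

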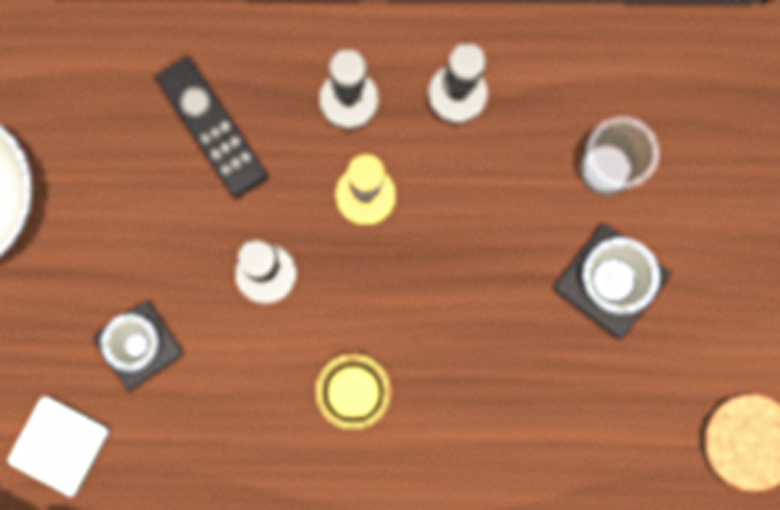

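The crop shows the brass lamp at (366,180), the only non-grey lamp shape. The matching dock at (620,275) is the larger one. I'll move over the lamp.

Request:
servo_tool --pt "-0.9 -0.5 0 0 0 0" --pt "-0.9 -0.5 0 0 0 0" --pt "-0.9 -0.5 0 0 0 0" --pt "-0.9 -0.5 0 0 0 0" --pt "-0.9 -0.5 0 0 0 0" --claw 1 --newtons 60

```text
time_s: 0.6
position: [0.3444, 0.3726, 0.2312]
tool_rot: [-0.594, -3.085, 0.001]
ft_force: [1.0, 0.3, -0.3]
width: 0.0853
gripper_force: 0.0
```

Request:
servo_tool --pt "-0.9 -0.5 0 0 0 0" --pt "-0.9 -0.5 0 0 0 0" --pt "-0.9 -0.5 0 0 0 0" --pt "-0.9 -0.5 0 0 0 0" --pt "-0.9 -0.5 0 0 0 0"

```text
time_s: 1.1
position: [0.4744, 0.2128, 0.2312]
tool_rot: [-0.594, -3.085, 0.0]
ft_force: [0.8, 0.8, 0.4]
width: 0.0854
gripper_force: 0.0
```

Request:
servo_tool --pt "-0.9 -0.5 0 0 0 0" --pt "-0.9 -0.5 0 0 0 0" --pt "-0.9 -0.5 0 0 0 0" --pt "-0.2 -0.2 0 0 0 0" --pt "0 0 0 0 0 0"

```text
time_s: 1.6
position: [0.5563, 0.1062, 0.2308]
tool_rot: [-0.599, -3.083, 0.001]
ft_force: [-0.5, 0.1, -0.2]
width: 0.0853
gripper_force: 0.0
```

```bash
cat > lampw.py <<'E'
from h import *
s=robot.observe();c=robot.camera('wrist');T=wristT(s,c);P=cloud(c,T);np.save('w',P);save('w1',c['frame'])
print(s['position'],(T[:3,3]).round(3))
q=P.reshape(-1,3)
def at(x,y,zlo,zhi,r,n):
    m=(np.hypot(q[:,0]-x,q[:,1]-y)<r)&(q[:,2]>zlo)&(q[:,2]<zhi);k=q[m]
    if len(k): print(n,len(k),k.min(0).round(4),k.max(0).round(4),((k.min(0)+k.max(0))/2).round(4))
    else: print(n,'none')
at(.6135,.04,.143,.156,.03,'top');at(.6135,.04,.03,.045,.04,'foot')
E
python3 lampw.py
```

```text
[0.5563444  0.1062249  0.23076822] [0.484 0.135 0.375]
top 999 [0.5974 0.0226 0.143 ] [0.6304 0.0555 0.1528] [0.6139 0.0391 0.1479]
foot 1040 [0.585  0.0097 0.0304] [0.6431 0.068  0.0448] [0.6141 0.0389 0.0376]
```

View pics/w1.png

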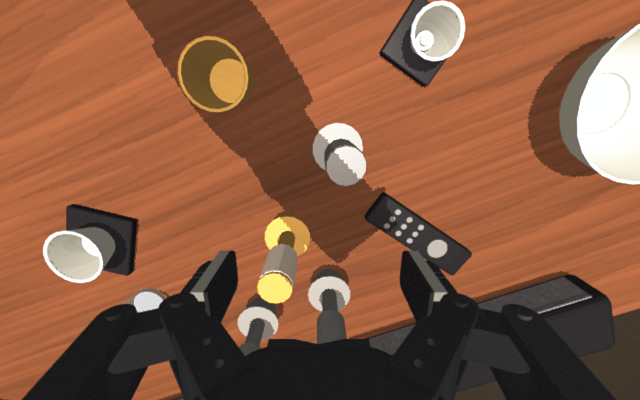

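The wrist view shows the brass lamp at (275,285) with its foot at (288,235), so it's at world (0.614, 0.039). I'll centre over it, then descend.

Request:
servo_tool --pt "-0.98 -0.51 0 0 0 0" --pt "-0.98 -0.51 0 0 0 0" --pt "0 0 0 0 0 0" --pt "0 0 0 0 0 0"

```text
time_s: 2.05
position: [0.6133, 0.042, 0.2309]
tool_rot: [-0.594, -3.084, -0.001]
ft_force: [0.1, 0.3, 1.5]
width: 0.0858
gripper_force: 0.0
```

Request:
servo_tool --pt "-0.04 -0.06 0.7 0 0 0" --pt "0 0 0.8 0 0 0" --pt "0 0 0.8 0 0 0" --pt "0 0 0.6 0 0 0" --pt "0 0 0.3 0 0 0"

```text
time_s: 2.55
position: [0.6129, 0.0402, 0.1017]
tool_rot: [-0.591, -3.083, -0.0]
ft_force: [0.0, -0.0, 1.5]
width: 0.0854
gripper_force: 0.0
```

Request:
servo_tool --pt "0 0 0 0 0 0" --pt "0 0 0 0 0 0" --pt "0 0 0 0 0 0" --pt "0 0 0 0 0 0" --pt "0 0 0 0 0 0" --claw -1 --newtons 60

```text
time_s: 3.05
position: [0.6148, 0.0384, 0.1047]
tool_rot: [0.594, 3.083, 0.001]
ft_force: [-2.0, 1.7, 9.3]
width: 0.0328
gripper_force: 58.9
```

Request:
servo_tool --pt "0 0 0 0 0 0" --pt "0 0 0 0 0 0" --pt "0 0 0 0 0 0" --pt "0 0 0 0 0 0"

```text
time_s: 3.45
position: [0.6148, 0.0384, 0.1046]
tool_rot: [0.594, 3.083, 0.001]
ft_force: [-1.3, -0.3, 9.1]
width: 0.033
gripper_force: 58.9
```

Request:
servo_tool --pt "0 0 -0.2 0 0 0" --pt "0 0 -0.6 0 0 0" --pt "0 0 -0.8 0 0 0" --pt "0 0 -0.6 0 0 0" --pt "0 0 0 0 0 0"

```text
time_s: 3.95
position: [0.6153, 0.0383, 0.1949]
tool_rot: [0.594, 3.08, 0.002]
ft_force: [0.1, 0.8, -3.8]
width: 0.033
gripper_force: 60.2
```

Request:
servo_tool --pt "0 0 0 0 0 0" --pt "0 0 0 0 0 0"

```text
time_s: 4.15
position: [0.6137, 0.0382, 0.1904]
tool_rot: [-0.594, -3.083, 0.001]
ft_force: [-0.1, 0.0, -2.8]
width: 0.0329
gripper_force: 60.2
```

Request:
servo_tool --pt "-0.1 -0.5 0 0 0 0" --pt "-0.1 -0.9 0 0 0 0" --pt "-0.1 -0.9 0 0 0 0" --pt "-0.1 -0.9 0 0 0 0" --pt "-0.1 -0.9 0 0 0 0"

```text
time_s: 4.65
position: [0.5709, -0.1227, 0.1904]
tool_rot: [-0.594, -3.083, 0.0]
ft_force: [0.8, -0.3, -3.6]
width: 0.0327
gripper_force: 60.3
```

Request:
servo_tool --pt "0 -0.4 0 0 0 0" --pt "0 0 0 0 0 0" --pt "0 0 0 0 0 0" --pt "0 0 0 0 0 0"

```text
time_s: 5.05
position: [0.5661, -0.135, 0.191]
tool_rot: [-0.592, -3.085, -0.001]
ft_force: [-0.4, -0.2, -3.7]
width: 0.0324
gripper_force: 60.5
```

```bash
cat > dockw.py <<'E'
from h import *
s=robot.observe();c=robot.camera('wrist');T=wristT(s,c);P=cloud(c,T);np.save('w2',P);save('w2',c['frame'])
Rm=R.from_rotvec(s['tool_rot']).as_matrix()
print(s['position'],s['ft_force'])
q=P.reshape(-1,3);t=c['tvec'] if 'tvec' in c else None
def at(x,y,zlo,zhi,r,n):
    m=(np.hypot(q[:,0]-x,q[:,1]-y)<r)&(q[:,2]>zlo)&(q[:,2]<zhi);k=q[m]
    if len(k)==0: print(n,'none');return
    A=np.c_[2*k[:,:2],np.ones(len(k))];p=np.linalg.lstsq(A,(k[:,:2]**2).sum(1),rcond=None)[0]
    print(n,len(k),k.min(0).round(4),k.max(0).round(4),((k.min(0)+k.max(0))/2).round(4),'circ',p[:2].round(4),np.sqrt(p[2]+p[:2]@p[:2]).round(4))
at(.533,-.2195,.052,.060,.05,'rim');at(.533,-.2195,.010,.018,.07,'plinth')
# lamp in hand: axis direction estimate from points near tool axis
L=(q-s['position'])@Rm
for lo,hi in((.055,.066),(-.0,.012),(-.03,-.01)):
    m=(np.hypot(L[:,0],L[:,1])<.045)&(L[:,2]>lo)&(L[:,2]<hi);k=L[m]
    if len(k): print('tool',lo,len(k),k.min(0).round(4),k.max(0).round(4))
E
python3 dockw.py
```

```text
[ 0.56610888 -0.13499809  0.1909716 ] [-0.4296759  -0.17687219 -3.66270127]
rim 1061 [ 0.4957 -0.2564  0.052 ] [ 0.5686 -0.1835  0.0592] [ 0.5321 -0.22    0.0556] circ [ 0.5319 -0.2198] 0.0341
plinth 2800 [ 0.4708 -0.281   0.01  ] [ 0.5926 -0.1591  0.018 ] [ 0.5317 -0.22    0.014 ] circ [ 0.5304 -0.216 ] 0.0389
tool 0.055 2710 [-0.0191 -0.029   0.0552] [0.0299 0.0289 0.0657]
tool -0.0 393 [ 0.0027 -0.0168  0.    ] [0.0174 0.0161 0.012 ]
tool -0.03 2243 [ 0.0036 -0.0303 -0.03  ] [ 0.0175  0.0301 -0.01  ]
```

View pics/w2.png

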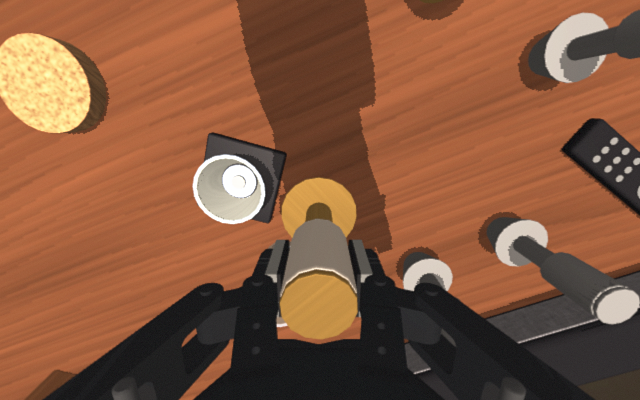

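The wrist view shows the lamp centred in the grip, with its foot at (318,212) and the dock's cup at (230,188), world (0.532, -0.220).

Request:
servo_tool --pt "0 -0.8 0 0 0 0" --pt "0 -0.8 0 0 0 0" --pt "0 -0.6 0 0 0 0" --pt "0 -0.05 0 0 0 0" --pt "0 0 0 0 0 0"

```text
time_s: 5.6
position: [0.5326, -0.2195, 0.1912]
tool_rot: [-0.594, -3.085, -0.0]
ft_force: [0.4, 1.1, -4.2]
width: 0.0326
gripper_force: 61.0
```

Request:
servo_tool --pt "0 0 0 0 0 0" --pt "0 0 0 0 0 0"

```text
time_s: 5.8
position: [0.5329, -0.2187, 0.1913]
tool_rot: [0.592, 3.085, 0.001]
ft_force: [1.1, 0.1, -2.9]
width: 0.0325
gripper_force: 61.0
```

Request:
servo_tool --pt "0.01 -0.04 0.2 0 0 0" --pt "0 0 0.4 0 0 0" --pt "0 0 0.4 0 0 0" --pt "0 0 0.25 0 0 0" --pt "0 0 0.1 0 0 0"

```text
time_s: 6.3
position: [0.5312, -0.2209, 0.1362]
tool_rot: [-0.594, -3.084, -0.0]
ft_force: [0.4, -0.1, -2.7]
width: 0.033
gripper_force: 61.0
```

Request:
servo_tool --pt "0 0 0 0 0 0" --pt "0 0 0 0 0 0"

```text
time_s: 6.5
position: [0.5317, -0.2213, 0.1378]
tool_rot: [0.594, 3.084, -0.0]
ft_force: [1.3, 1.4, -3.9]
width: 0.033
gripper_force: 61.0
```

Request:
servo_tool --pt "0 0 0.025 0 0 0" --pt "0 0 0.025 0 0 0" --pt "0 0 0.025 0 0 0" --pt "0 0 0.025 0 0 0" --pt "0 0 0.025 0 0 0"

```text
time_s: 7.0
position: [0.5315, -0.2212, 0.1323]
tool_rot: [0.595, 3.085, -0.0]
ft_force: [-0.1, -0.2, -3.1]
width: 0.0327
gripper_force: 61.0
```

Request:
servo_tool --pt "0 0 0.025 0 0 0" --pt "0 0 0.025 0 0 0" --pt "0 0 0.025 0 0 0" --pt "0 0 0 0 0 0"

```text
time_s: 7.4
position: [0.5314, -0.2212, 0.1292]
tool_rot: [-0.595, -3.085, 0.0]
ft_force: [-0.5, -0.6, -2.8]
width: 0.033
gripper_force: 61.0
```

Request:
servo_tool --pt "0 0 0.02 0 0 0" --pt "0 0 0.02 0 0 0" --pt "0 0 0.02 0 0 0" --pt "0 0 0 0 0 0"

```text
time_s: 7.8
position: [0.5314, -0.2212, 0.1268]
tool_rot: [-0.595, -3.085, 0.0]
ft_force: [-0.2, 0.1, -2.7]
width: 0.0326
gripper_force: 61.0
```

Request:
servo_tool --pt "0 0 0.02 0 0 0" --pt "0 0 0.02 0 0 0" --pt "0 0 0 0 0 0"

```text
time_s: 8.1
position: [0.5316, -0.2213, 0.1256]
tool_rot: [0.594, 3.084, -0.0]
ft_force: [-1.2, -0.0, 2.9]
width: 0.0329
gripper_force: 61.6
```

Request:
servo_tool --pt "0 0 0.02 0 0 0" --pt "0 0 0.02 0 0 0" --pt "0 0 0 0 0 0"

```text
time_s: 8.4
position: [0.5316, -0.2213, 0.1239]
tool_rot: [0.595, 3.084, -0.0]
ft_force: [-1.1, 0.7, 2.8]
width: 0.0328
gripper_force: 61.6
```

Request:
servo_tool --pt "0 0 0.02 0 0 0" --pt "0 0 0.02 0 0 0" --pt "0 0 0 0 0 0"

```text
time_s: 8.7
position: [0.5316, -0.2213, 0.1223]
tool_rot: [0.595, 3.084, -0.0]
ft_force: [-0.4, 0.3, 4.3]
width: 0.0327
gripper_force: 61.7
```

Request:
servo_tool --pt "0 0 0.015 0 0 0" --pt "0 0 0.01 0 0 0" --pt "0 0 0 0 0 0"

```text
time_s: 9.0
position: [0.5318, -0.2214, 0.1218]
tool_rot: [0.594, 3.084, -0.001]
ft_force: [-2.1, 1.1, 15.5]
width: 0.0328
gripper_force: 62.8
```

Request:
servo_tool --pt "0 0 0.01 0 0 0" --pt "0 0 0 0 0 0"

```text
time_s: 9.2
position: [0.532, -0.2214, 0.1218]
tool_rot: [0.594, 3.083, -0.001]
ft_force: [-1.9, 0.5, 20.7]
width: 0.0328
gripper_force: 63.4
```

Flush: the force has climbed to about 24 N of contact, counting the lamp's weight. I'll ease off to about 20 N and hold.

Request:
servo_tool --pt "0 0 -0.007 0 0 0" --pt "0 0 0 0 0 0" --pt "0 0 0 0 0 0"

```text
time_s: 9.5
position: [0.5319, -0.2214, 0.1219]
tool_rot: [0.594, 3.083, -0.001]
ft_force: [-2.6, 0.6, 16.2]
width: 0.033
gripper_force: 63.1
```

Request:
servo_tool --pt "0 0 0 0 0 0" --pt "0 0 0 0 0 0" --pt "0 0 0 0 0 0" --pt "0 0 0 0 0 0" --pt "0 0 0 0 0 0"

```text
time_s: 10.0
position: [0.5318, -0.2214, 0.1219]
tool_rot: [0.594, 3.083, -0.001]
ft_force: [-3.3, 0.8, 17.1]
width: 0.0324
gripper_force: 63.1
```

Request:
servo_tool --pt "0 0 -0.02 0 0 0" --pt "0 0 0 0 0 0"

```text
time_s: 10.2
position: [0.5315, -0.2212, 0.1219]
tool_rot: [0.595, 3.085, -0.0]
ft_force: [-1.0, 0.4, 5.3]
width: 0.0328
gripper_force: 61.5
```

Request:
servo_tool --pt "0 0 0 0 0 0" --pt "0 0 0 0 0 0" --pt "0 0 0 0 0 0" --pt "0 0 0 0 0 0" --pt "0 0 0 0 0 0" --claw 0.5

```text
time_s: 10.7
position: [0.5314, -0.2212, 0.1218]
tool_rot: [-0.595, -3.085, 0.0]
ft_force: [0.8, -0.4, -0.9]
width: 0.0639
gripper_force: 0.0
```

```bash
cat > chk.py <<'E'
from h import *
import sys
s=robot.observe();c=robot.camera('wrist');P=cloud(c,wristT(s,c));save(sys.argv[1],c['frame'])
Rm=R.from_rotvec(s['tool_rot']).as_matrix();L=(P.reshape(-1,3)-s['position'])@Rm;q=P.reshape(-1,3)
print(s['position'],s['ft_force'],s['width'])
for n,a,b in(('top',.160,.172),('head',.112,.16),('foot',.050,.062)):
    m=(np.hypot(q[:,0]-.532,q[:,1]+.22)<(.03 if n!='foot' else .031))&(q[:,2]>a)&(q[:,2]<b);k=q[m]
    if len(k):print(n,len(k),k.min(0).round(4),k.max(0).round(4),((k.min(0)+k.max(0))/2).round(4),'medz',np.median(k[:,2]).round(4),'tool y',L[m][:,1].min().round(4),L[m][:,1].max().round(4))
    if n=='top' and len(k)>50:
        A=np.c_[k[:,:2]-k[:,:2].mean(0),np.ones(len(k))];p=np.linalg.lstsq(A,k[:,2],rcond=None)[0];print(' slope',p[:2].round(3))
E
python3 chk.py w3
```

```text
[ 0.53142715 -0.22120089  0.12179206] [ 0.8269537  -0.40382987 -0.89552106] 0.06385282858828223
top 4859 [ 0.5141 -0.2377  0.16  ] [ 0.548  -0.2043  0.1705] [ 0.531  -0.221   0.1652] medz 0.1683 tool y -0.0167 0.0166
 slope [ 0.096 -0.034]
head 2482 [ 0.5141 -0.2357  0.112 ] [ 0.5335 -0.2042  0.16  ] [ 0.5238 -0.22    0.136 ] medz 0.1416 tool y -0.0167 0.0164
foot 2717 [ 0.5016 -0.2507  0.05  ] [ 0.5579 -0.189   0.062 ] [ 0.5298 -0.2199  0.056 ] medz 0.0585 tool y -0.029 0.0322
```

View pics/w3.png

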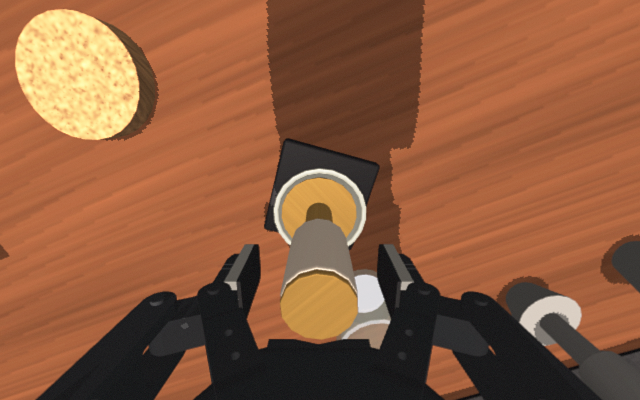

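The view shows the lamp standing free in the cup, with its foot at (319,210) and its head between the open pads. Next I'll rock it along tool +y.

Request:
servo_tool --pt "0 0.15 0 0 0 0" --pt "0 0.15 0 0 0 0" --pt "0 0.07 0 0 0 0" --pt "0 0.05 0 0 0 0" --pt "0 0.05 0 0 0 0"

```text
time_s: 11.25
position: [0.5385, -0.2037, 0.1218]
tool_rot: [-0.594, -3.085, 0.0]
ft_force: [0.1, -0.7, 0.4]
width: 0.0639
gripper_force: 0.3
```

Request:
servo_tool --pt "0 0.05 0 0 0 0" --pt "0 0.05 0 0 0 0" --pt "0 0.05 0 0 0 0" --pt "0 0 0 0 0 0"

```text
time_s: 11.65
position: [0.5408, -0.1979, 0.1218]
tool_rot: [-0.594, -3.085, -0.0]
ft_force: [-1.0, 0.2, -0.2]
width: 0.064
gripper_force: 0.2
```

```bash
python3 chk.py w4
```

```text
[ 0.54075365 -0.19791299  0.12179357] [-1.01178211  0.15855652 -0.22724012] 0.06400915976523619
top 5611 [ 0.5121 -0.2441  0.16  ] [ 0.5532 -0.1923  0.172 ] [ 0.5327 -0.2182  0.166 ] medz 0.1687 tool y -0.0527 0.0045
 slope [ 0.104 -0.043]
head 3631 [ 0.5154 -0.2379  0.112 ] [ 0.5386 -0.1926  0.16  ] [ 0.527  -0.2152  0.136 ] medz 0.1449 tool y -0.0459 0.0037
foot 2488 [ 0.5012 -0.2509  0.0501] [ 0.5594 -0.189   0.062 ] [ 0.5303 -0.22    0.0561] medz 0.0594 tool y -0.0532 0.0067
```

Request:
servo_tool --pt "0 0.04 0 0 0 0" --pt "0 0.04 0 0 0 0" --pt "0 0 0 0 0 0"

```text
time_s: 12.0
position: [0.542, -0.1951, 0.1219]
tool_rot: [0.594, 3.085, -0.0]
ft_force: [0.0, -1.7, 1.2]
width: 0.0643
gripper_force: 0.7
```

Request:
servo_tool --pt "0 0.04 0 0 0 0" --pt "0 0.04 0 0 0 0" --pt "0 0 0 0 0 0"

```text
time_s: 12.3
position: [0.5431, -0.192, 0.1219]
tool_rot: [0.594, 3.085, -0.0]
ft_force: [-0.3, -1.2, 1.3]
width: 0.0643
gripper_force: 1.0
```

```bash
python3 chk.py w5
```

```text
[ 0.54314638 -0.19200807  0.12185336] [-0.32046415 -1.22988561  1.34162009] 0.06426664815993047
top 4529 [ 0.5147 -0.239   0.16  ] [ 0.5558 -0.19    0.172 ] [ 0.5352 -0.2145  0.166 ] medz 0.1689 tool y -0.0534 -0.0003
 slope [ 0.111 -0.005]
head 3387 [ 0.5178 -0.2323  0.112 ] [ 0.5413 -0.19    0.16  ] [ 0.5295 -0.2112  0.136 ] medz 0.1442 tool y -0.0461 -0.0009
foot 1589 [ 0.5011 -0.2446  0.05  ] [ 0.5564 -0.1891  0.062 ] [ 0.5287 -0.2168  0.056 ] medz 0.0586 tool y -0.06 0.0004
```

View pics/w5.png

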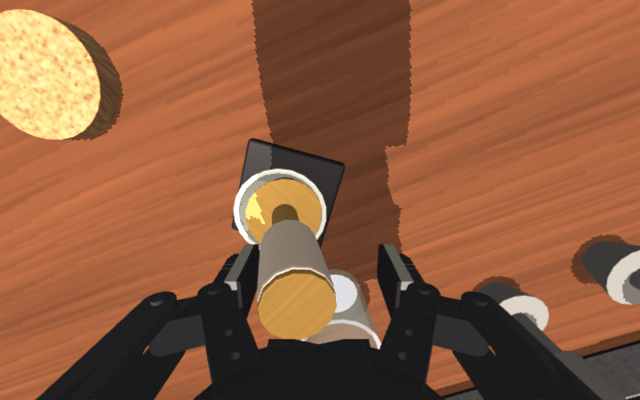

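The view shows the lamp clearly tilted: the foot at (285,205) is against the rim's right side, with a gap on the left at (252,208). One more small push should confirm the stop by force.

Request:
servo_tool --pt "0 0.04 0 0 0 0" --pt "0 0 0 0 0 0" --pt "0 0 0 0 0 0"

```text
time_s: 12.65
position: [0.5437, -0.1907, 0.1218]
tool_rot: [-0.594, -3.085, 0.0]
ft_force: [0.2, -1.3, 2.1]
width: 0.0641
gripper_force: 0.8
```

Request:
servo_tool --pt "0 0.04 0 0 0 0" --pt "0 0.03 0 0 0 0" --pt "0 0 0 0 0 0"

```text
time_s: 12.95
position: [0.5448, -0.1879, 0.1218]
tool_rot: [-0.594, -3.085, -0.0]
ft_force: [-0.7, -1.2, 2.1]
width: 0.0639
gripper_force: 0.9
```

The lean is about 0.15 rad, which is clear. I'll retreat and let it fall back.

Request:
servo_tool --pt "0 -0.08 0 0 0 0" --pt "0 -0.08 0 0 0 0" --pt "0 -0.08 0 0 0 0" --pt "0 -0.08 0 0 0 0" --pt "0 -0.1 0 0 0 0"

```text
time_s: 13.45
position: [0.5383, -0.204, 0.1218]
tool_rot: [0.595, 3.085, 0.0]
ft_force: [-0.1, 0.4, 0.4]
width: 0.0641
gripper_force: 0.0
```

Request:
servo_tool --pt "0 -0.1 0 0 0 0" --pt "0 -0.12 0 0 0 0" --pt "0 -0.14 0 0 0 0" --pt "0 -0.1 0 0 0 0" --pt "0 0 0 0 0 0" --claw 0.9

```text
time_s: 13.95
position: [0.5313, -0.2216, 0.1218]
tool_rot: [-0.596, -3.084, 0.001]
ft_force: [-0.3, -0.9, 0.2]
width: 0.0807
gripper_force: 0.0
```

```bash
python3 chk.py w6
```

```text
[ 0.53129197 -0.2215633   0.12181188] [-0.31575428 -0.9168789   0.23001818] 0.08069355931885498
top 5050 [ 0.5167 -0.2249  0.16  ] [ 0.5508 -0.1909  0.172 ] [ 0.5337 -0.2079  0.166 ] medz 0.1689 tool y -0.0034 0.0304
 slope [ 0.097 -0.102]
head 2437 [ 0.5158 -0.2305  0.1121] [ 0.5324 -0.1927  0.16  ] [ 0.5241 -0.2116  0.136 ] medz 0.1421 tool y -0.0093 0.0254
foot 1988 [ 0.5012 -0.2466  0.05  ] [ 0.5552 -0.1891  0.062 ] [ 0.5282 -0.2179  0.056 ] medz 0.0591 tool y -0.0278 0.0327
```

View pics/w6.png

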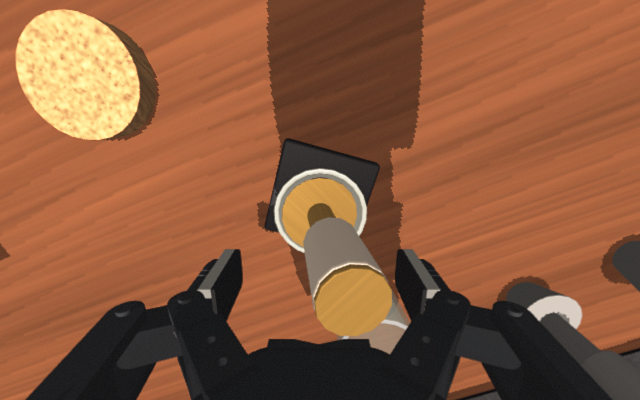

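The lamp still leans toward +y, with its head at (353,298) instead of (320,300). It may still be settling or be stuck, so I'll wait and measure again.

Request:
servo_tool --pt "0 0 0 0 0 0" --pt "0 0 0 0 0 0" --pt "0 0 0 0 0 0" --pt "0 0 0 0 0 0" --pt "0 0 0 0 0 0"

```text
time_s: 14.5
position: [0.5316, -0.2208, 0.1218]
tool_rot: [-0.594, -3.085, 0.0]
ft_force: [0.4, 0.3, 0.3]
width: 0.0809
gripper_force: 0.0
```

```bash
python3 chk.py w7
```

```text
[ 0.53160382 -0.22079339  0.12180978] [0.41337589 0.26252211 0.31799508] 0.08094622731768496
top 5045 [ 0.5166 -0.2247  0.16  ] [ 0.5511 -0.1911  0.1719] [ 0.5339 -0.2079  0.166 ] medz 0.1688 tool y -0.0042 0.0292
 slope [ 0.096 -0.103]
head 2425 [ 0.5157 -0.2305  0.112 ] [ 0.5329 -0.1925  0.16  ] [ 0.5243 -0.2115  0.136 ] medz 0.1419 tool y -0.0099 0.0248
foot 1978 [ 0.5011 -0.2459  0.05  ] [ 0.554  -0.1891  0.062 ] [ 0.5276 -0.2175  0.056 ] medz 0.0591 tool y -0.0279 0.0319
```

The lamp is still stuck at about 0.09 rad, so it caught on the cup wall. I'll nudge it back a little from the other side and see if it falls upright on its own.

Request:
servo_tool --pt "0 -0.1 0 0 0 0" --pt "0 -0.1 0 0 0 0" --pt "0 -0.07 0 0 0 0" --pt "0 -0.05 0 0 0 0" --pt "0 -0.05 0 0 0 0"

```text
time_s: 15.05
position: [0.526, -0.2348, 0.1218]
tool_rot: [0.595, 3.085, -0.0]
ft_force: [-0.6, 0.3, -0.5]
width: 0.0808
gripper_force: 0.0
```

Request:
servo_tool --pt "0 0.05 0 0 0 0" --pt "0 0.05 0 0 0 0" --pt "0 0 0 0 0 0" --pt "0 0 0 0 0 0"

```text
time_s: 15.45
position: [0.5277, -0.2307, 0.1218]
tool_rot: [0.594, 3.085, -0.0]
ft_force: [-0.3, 0.1, -0.9]
width: 0.0812
gripper_force: 0.0
```

```bash
python3 chk.py w8
```

```text
[ 0.52766627 -0.23067219  0.1218337 ] [-0.28550884  0.05887657 -0.85699523] 0.08121103798339534
top 5129 [ 0.5135 -0.2403  0.16  ] [ 0.5498 -0.1902  0.172 ] [ 0.5316 -0.2153  0.166 ] medz 0.1683 tool y -0.0094 0.0412
 slope [ 0.08 -0.06]
head 3038 [ 0.5135 -0.239   0.112 ] [ 0.5507 -0.1901  0.16  ] [ 0.5321 -0.2145  0.136 ] medz 0.1435 tool y -0.0094 0.041
foot 2589 [ 0.5013 -0.2508  0.05  ] [ 0.5589 -0.1891  0.0619] [ 0.5301 -0.22    0.0559] medz 0.0584 tool y -0.0194 0.0425
```

It came free from a nudge of about 4 mm and fell back. I'll centre the open hand, rise clear and check.

Request:
servo_tool --pt "0 0.12 0 0 0 0" --pt "0 0.13 0 0 0 0" --pt "0 0 0 0 0 0" --pt "0 0 0 0 0 0"

```text
time_s: 15.9
position: [0.5314, -0.2214, 0.1218]
tool_rot: [-0.594, -3.085, 0.0]
ft_force: [-0.9, -0.3, 1.2]
width: 0.0807
gripper_force: 0.0
```

```bash
python3 chk.py w9
```

```text
[ 0.53135185 -0.2213806   0.12180296] [-0.8619883  -0.29626606  1.15041764] 0.0807209922598057
top 4828 [ 0.5135 -0.2401  0.16  ] [ 0.5472 -0.2071  0.1704] [ 0.5304 -0.2236  0.1652] medz 0.1683 tool y -0.0195 0.0139
 slope [ 0.093 -0.038]
head 2479 [ 0.5136 -0.2391  0.1121] [ 0.5323 -0.2069  0.16  ] [ 0.5229 -0.223   0.1361] medz 0.1419 tool y -0.0195 0.0137
foot 2582 [ 0.5014 -0.2508  0.05  ] [ 0.5617 -0.189   0.062 ] [ 0.5316 -0.2199  0.056 ] medz 0.0584 tool y -0.0294 0.0325
```

View pics/w9.png

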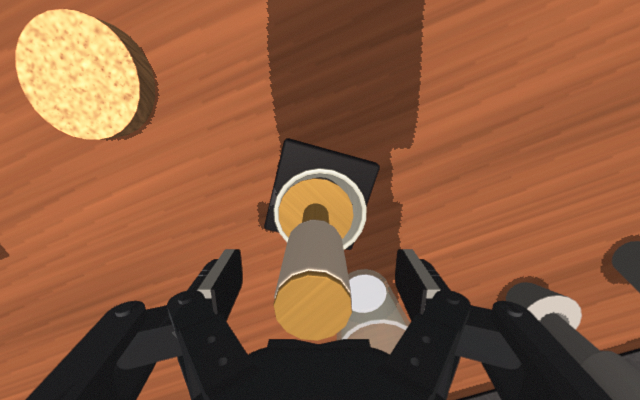

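The lamp is upright again: the head at (313,300) lines up with the foot at (315,208), about 3 mm off the cup's axis. The top is at the same height and tilt as when it was seated. I'll withdraw upward.

Request:
servo_tool --pt "0 0 -0.3 0 0 0" --pt "0 0 -0.6 0 0 0" --pt "0 0 -0.6 0 0 0" --pt "0 0 -0.6 0 0 0" --pt "0 0 -0.4 0 0 0"

```text
time_s: 16.45
position: [0.5315, -0.2218, 0.2244]
tool_rot: [0.595, 3.083, -0.001]
ft_force: [-0.6, -0.6, 0.0]
width: 0.0812
gripper_force: 0.0
```

Request:
servo_tool --pt "0 0 0 0 0 0" --pt "0 0 0 0 0 0" --pt "0 0 0 0 0 0"

```text
time_s: 16.75
position: [0.531, -0.2216, 0.2213]
tool_rot: [-0.594, -3.084, -0.0]
ft_force: [0.4, 0.8, -0.1]
width: 0.081
gripper_force: 0.0
```

```bash
python3 - <<'E'
from h import *
s=robot.observe();c=robot.camera('wrist');P=cloud(c,wristT(s,c)).reshape(-1,3)
print(s['position'],s['ft_force'])
for n,a,b,r in(('top',.164,.174,.03),('neckhead',.112,.15,.03),('foottop',.053,.0605,.029),('rim',.05,.06,.045)):
    k=P[(np.hypot(P[:,0]-.532,P[:,1]+.22)<r)&(P[:,2]>a)&(P[:,2]<b)]
    if len(k):
        A=np.c_[k[:,:2]-k[:,:2].mean(0),np.ones(len(k))];p=np.linalg.lstsq(A,k[:,2],rcond=None)[0]
        print(n,len(k),k.min(0).round(4),k.max(0).round(4),((k.min(0)+k.max(0))/2).round(4),np.median(k[:,2]).round(4),p[:2].round(3))
E
```

```text
[ 0.53099356 -0.221552    0.22130042] [ 0.40568255  0.7677233  -0.14652595]
top 1412 [ 0.5146 -0.24    0.164 ] [ 0.5469 -0.2075  0.1704] [ 0.5307 -0.2237  0.1672] 0.1684 [ 0.016 -0.005]
neckhead 388 [ 0.5139 -0.2382  0.1125] [ 0.5316 -0.2069  0.15  ] [ 0.5228 -0.2225  0.1313] 0.1331 [ 0.009 -0.007]
foottop 1060 [ 0.5031 -0.2488  0.0562] [ 0.5579 -0.1945  0.0605] [ 0.5305 -0.2217  0.0584] 0.0584 [ 0.004 -0.001]
rim 1840 [ 0.4957 -0.257   0.0501] [ 0.5682 -0.1841  0.06  ] [ 0.5319 -0.2205  0.055 ] 0.058 [-0.01  -0.016]
```

```bash
python3 -c "
from rig import robot
print(robot.hand_in())"
```

```text
the job is handed in; nothing more can be done
None
```

The lamp stands released and upright in the matching cup, about 3–4 mm off its axis, pressed home at about 20 N (24 N peak reading) and rocked to roughly 0.15 rad; it stuck at about 0.09 rad and did not fall back unaided until I nudged it about 4 mm, no other object was knowingly touched, and the job is handed in (no verdict was returned).

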